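Close the jig drawer, then fit and hold the pump cover on its dowels

ROBOT

A 6-joint arm with a two-finger parallel gripper is mounted at the origin on the work surface. World frame = base frame: x ahead of the robot, y to its left, z up, the work surface at z = 0. Lengths are in m, angles in rad, forces in N, time in s.
With the tool pointing down it reaches from about 0.35 to 0.85 m from the base axis. Payload 8.1 kg.
Tool frame: the origin (TCP) lies at the very end of the fingers, on their centre line; the grasp point (between the pads) lies 19 mm behind it (robot.pinch_z is the z of the grasp point in the tool frame, in m); z points along the fingers, y is the direction in which the jaws open and shut (so a half turn about z gives the same grasp; the last joint's range is limited). The gripper opens to 93 mm and grips with 3 to 60 N. Pads are 15 mm wide; open, the fingers measure 128 mm over their backs; the gripper's body (75 mm by 188 mm) begins 65 mm behind the grasp point.
Start: joints at [1.024, 0.13, 1.488, -0, 1.523, -0.085], TCP at [0.267, 0.537, 0.219] pointing down, gripper open.
Joint ranges: [-2.96, 2.96], [-0.89, 2.26], [0.02, 2.5], [-1.34, 4.48], [0, 2.73], [-2.66, 2.66]. Speed limits (rad/s): [2.39, 2.39, 2.79, 3.14, 3.14, 3.14].

INTERFACE

Orientations are given as a rotation vector (axis times angle).
In Python, from plant import robot gives the robot as it stands.
- The arm moves only by the tool drive_tool, never from a script. Its argument "steps" is a list of rows, each an object of numbers: "jaw": the opening, from 0 (shut) to 1 (fully open); "tx", "ty", "tz": the shift along the tool's x, y, z scaled (see below); "turn": the turn about the tool's z scaled (see below). A call has 1 to 12 rows; each row is the pose to reach, as a shift and turn from the pose commanded when the call began, along the tool's axes at that moment, turning the shorter way round; what a row does not reach only later rows make up. The controller multiplies each number of a shift by 0.3 m and each number of a turn by 180 degrees. A row lasts 1/10 s, in which the tool goes at most 50 mm and 8.59 degrees, less where a joint would pass 70% of its speed; a pose out of reach is approached as far as the arm can. A call with a number of a shift or a turn outside -1 to 1 is refused whole. A call with a gripper value outside its range is refused whole. The fingers move at their own pace and stop on an object; "force" is the grip in N (left out, the last holds). Time passes only in rows, so rows that repeat a pose let the fingers close. It gives the time, the measured TCP pose, the force and the opening at its end, in the units of the state.
- robot.read_state(): the state, without advancing time (a new reading comes with each control period).
- robot.read_camera(name): name is "scene" or "top" or "wrist"; returns (picture, depth): 480x640x3 uint8, blue, green, red; 480x640 float32, m along the optical axis (not along the pixel's ray), 0 where there is no reading.
- robot.get_calibration(name): a dict with "fx", "fy", "cx", "cy" (pixels), "eye" and "attitude" of the camera in the world. Camera axes: x right, y down, z forward; pixel columns grow to the right and rows downward; lengths in m; the calibration is good to about 2 mm. A picture is of the moment at which its call begins: read the wrist's pose just before it. get_calibration takes no time and is no camera call; for the wrist camera it gives the pose at the moment of the call.
- robot.close_job(): hands the job in, once; it reports no verdict.
The state is a dict: "t": time; "q": joint angles; "dq": joint speeds; "joint_torque": joint torques, N m; "tool_pos": TCP position; "orientation": TCP orientation; "force": force on the tool from outside, world axes, zero at the start; "wrist_torque": the same for the moment, N m; "opening": finger opening in m.
Only numpy, scipy, OpenCV 4.12 (cv2) and the standard library are available. Lean on these libraries where they do the work, as an engineer would, in place of code of your own. Each camera call takes 0.05 s, during which the arm holds its last target.

TASK

Push the open drawer of the assembly jig fully home until it clicks at its detent. Then pick up the aluminium pump cover, fit it squarely over both dowels of the lower half in the drawer until the faces meet flush, and press the pair together firmly with about 20 N. Finish while still holding the cover in the gripper and pressing it down (do not let go), and leave the other things on the bench alone.

Things in the scene. Friction and masses are not known exactly. Their poses are not given: they have to be found in the camera images.
- jig: low dark steel jig fixed on the bench, a frame open at the top and towards the robot: x from -60 to +70 mm, y -77 to +77, 40 mm high; a spring plunger on its +y cheek reaches y = +103. Origin: on the bench, below the middle of the lower half when the drawer is home. x points along the way the drawer closes (away from the robot), z up.
- drawer (a joint): how far the drawer is pulled out along the jig's -x, in m: 0 = fully home against its stop, at most 0.105. It slides with 1.5 N of friction; the plunger resists, about 7 N in all, from 14 to 6 mm before home, then snaps over: from about 4 mm out it pulls the drawer home by itself, and it takes 5 to 7 N to pull it off again.
- drawer_front (a point): middle of the outer face of the drawer's wooden front panel, which looks to the robot (axes as the jig's), 32 mm above the bench. The panel is 160 mm wide (y), 52 mm high (26 mm above and below this point), 12 mm thick, flat, without a handle (a dark strip is painted on it). With the drawer home it lies at x = -62 mm, y = 0 of the jig.
- face (a point): middle of the upper face, 48 mm above the bench, of the lower pump half: a 60 (x) by 100 (y) by 30 mm aluminium block bolted in the drawer, axes as the jig's. Two steel dowels stand 14 mm up from it at (x, y) = (+17, +36) and (-17, -36) mm, 10 mm thick for 8 mm, then tapering to 5 mm. Around it only the front panel is higher, by 10 mm.
- cover: loose aluminium pump cover (upper half), 0.22 to 0.45 kg, lying flat, right way up: a plate 60 (x) by 100 (y) by 22 mm with two 11.6 mm through holes at (x, y) = (+17, +36) and (-17, -36) mm, countersunk below. Origin: middle of its underside, z up; seated, it meets the middle of the lower half's face, axes parallel. A half turn fits as well.
- rib (a point): top middle of the rib on the cover, to grip it by: 30 mm wide (the cover's x), 64 mm long (y), standing 22 mm up from the plate's top; 44 mm above the cover's underside
- gasket: bystander: loose twin-ring gasket template of brown board, about 82 by 152 by 5 mm, origin in the middle below
- trackball: bystander: black trackball mouse, 125 by 75 by 43 mm, origin in the middle below
- spray: bystander: white bottle with blue cap, 48 mm thick, 150 mm tall, origin below
- driver: bystander: screwdriver with black handle, lying flat
Mind the look-alikes: they are no part of the job. What is meant by the jig is not red, and is the smaller of those in its own colour. Leave any green look-alike of the cover alone.

How it is judged:
By the outcome, as a careful person would: the job done as asked, in the order asked, and still so for the second after the job is handed in, while the arm keeps its last pose, push and grip.
It also fails if it takes over 69 s, if anything falls off the work surface, if the arm or the gripper's body presses on something with over 40 N, if the wrist force passes 120 N, or if a joint passes its speed limit or range.

## Working session

There is one attempt and no reset: what is moved stays moved. The work goes in short steps, Python scripts to look and compute and a tool call to move; the robot and the scene stay as the last step left them, time stands still between calls to the robot, and variables do not carry over. Pictures are saved under pics/ and viewed, and the job is handed in when it is done.

Besides the shell and the picture viewer there is one more tool, called after "Request:" as name(argument=value, ...) on one line, values as JSON. drive_tool: Moves the arm, as the interface text tells. Its arguments: {"type":"object","properties":{"steps":{"type":"array"},"force":{"type":"number"}},"required":["steps"]}

```bash
ls; mkdir -p pics; cat > h.py <<'E'
import numpy as np, cv2
from scipy.spatial.transform import Rotation as R
from plant import robot
E
python3 - <<'E'
from h import *
for n in ("scene","top"):
    p,d=robot.read_camera(n); c=robot.get_calibration(n)
    cv2.imwrite(f"pics/{n}0.png",p); np.savez(f"pics/{n}0.npz",p=p,d=d); print(n,c)
s=robot.read_state(); print(s); print(robot.pinch_z, robot.get_calibration("wrist"))
E
```

```text
pics
scene {'fx': 433.9213250759051, 'fy': 433.9213250759051, 'cx': 318.1394101273939, 'cy': 229.75350992914488, 'eye': array([ 1.16187647, -0.20650194,  0.84373463]), 'attitude': array([-2.07030952, -1.44336563,  0.5451791 ])}
top {'fx': 447.14117239152927, 'fy': 447.14117239152927, 'cx': 314.2795687957955, 'cy': 239.80143911872992, 'eye': array([0.42208022, 0.0012421 , 0.96705443]), 'attitude': array([-2.1548687 ,  2.14756792, -0.14184   ])}
{'t': 0.1, 'q': array([ 1.02360792e+00,  1.31066028e-01,  1.48916502e+00,  1.59479400e-05,
        1.52300462e+00, -8.54256106e-02]), 'dq': array([ 0.00051921, -0.00113359, -0.00129826, -0.0011662 ,  0.00052217,
        0.0004402 ]), 'joint_torque': array([ 9.23715634e-04, -5.61343074e+01, -4.93097484e+01,  7.70127238e-02,
        2.91457964e-02, -4.58720183e-05]), 'tool_pos': array([0.26703761, 0.53672878, 0.21770701]), 'orientation': array([-7.18788861e-01, -3.05771728e+00,  2.44460974e-03]), 'force': array([ 0.62978683,  0.9188806 , -0.56014267]), 'wrist_torque': array([-0.07732331,  0.0070684 ,  0.00120432]), 'opening': 0.09303873656343681}
-0.0188 {'fx': 365.40233886694836, 'fy': 365.40233886694836, 'cx': 318.4498692527391, 'cy': 244.96004315316952, 'eye': array([0.19369752, 0.57351472, 0.38357572]), 'attitude': array([2.44757895, 1.51556983, 0.2229715 ])}
```

View pics/scene0.png

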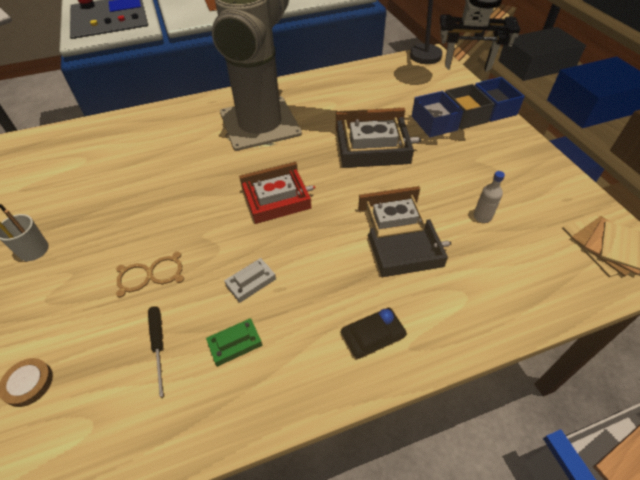

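View pics/top0.png

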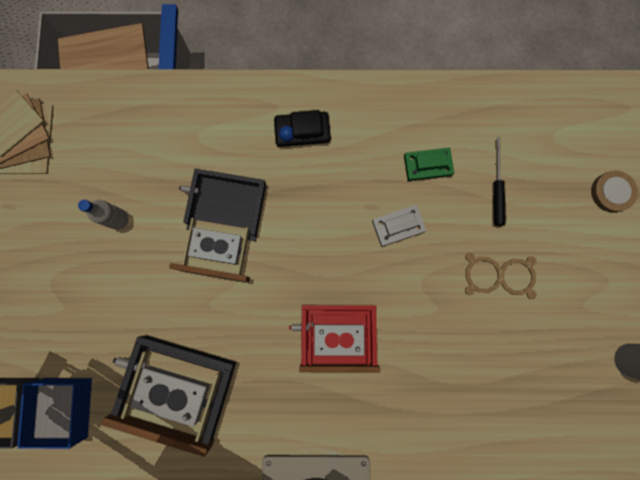

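Top view: there are three possible jigs. They are the open dark one at (225,220), a larger dark one at (175,395) and a red one at (340,338). The cover could be the silver plate at (399,226) or the green look-alike at (429,163). I choose the smaller open dark jig and the silver cover, and check both in crops.

```bash
python3 - <<'E'
from h import *
p=cv2.imread("pics/top0.png")
a=cv2.resize(p[160:290,160:275],None,fx=4.5,fy=4.5,interpolation=cv2.INTER_CUBIC)
cv2.imwrite("pics/c1.png",a)
b=cv2.resize(p[195:255,360:440],None,fx=8,fy=8,interpolation=cv2.INTER_CUBIC)
cv2.imwrite("pics/c2.png",b)
E
```

```text
(no output)
```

View pics/c1.png

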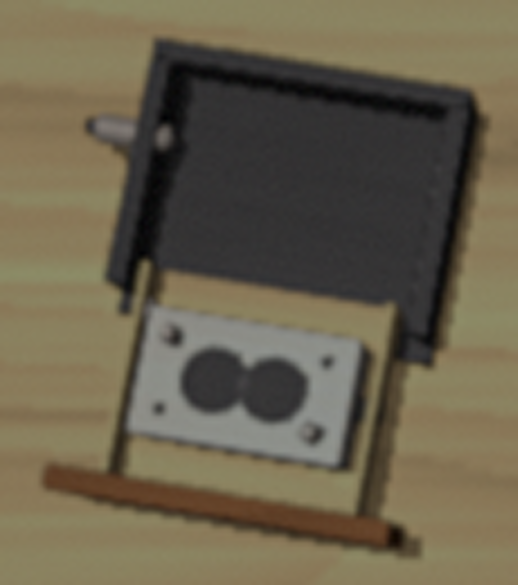

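View pics/c2.png

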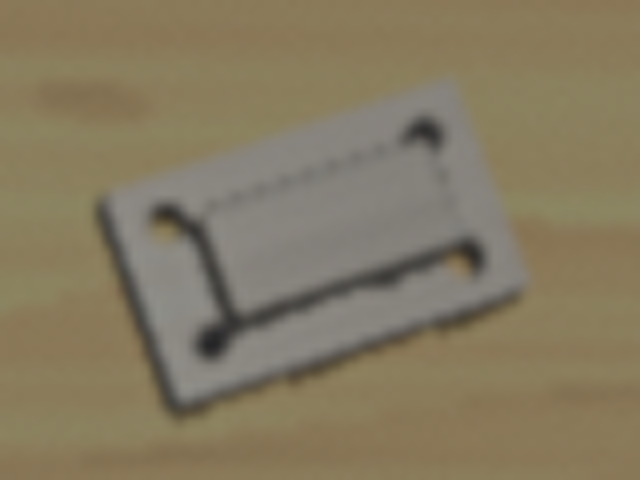

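The crops confirm it. The jig is the small dark open one, with its lower half's dowels at crop (171,335) and (313,432). The silver cover has two through holes showing wood at crop (165,222) and (465,258).

```bash
cat >> h.py <<'E'
def ray(c,uv,z):
    Rm=R.from_rotvec(c["attitude"]).as_matrix()
    uv=np.atleast_2d(np.asarray(uv,float))
    d=np.c_[(uv[:,0]-c["cx"])/c["fx"],(uv[:,1]-c["cy"])/c["fy"],np.ones(len(uv))]@Rm.T
    return c["eye"]+d*((z-c["eye"][2])/d[:,2])[:,None]
def proj(c,P):
    Rm=R.from_rotvec(c["attitude"]).as_matrix()
    q=(np.atleast_2d(P)-c["eye"])@Rm
    return np.c_[q[:,0]/q[:,2]*c["fx"]+c["cx"],q[:,1]/q[:,2]*c["fy"]+c["cy"]]
def uncrop(uv,x0,y0,k): return (np.asarray(uv,float)+.5)/k-.5+[x0,y0]
E
python3 - <<'E'
from h import *
c=robot.get_calibration("top")
def yaw(v): return np.degrees(np.arctan2(v[1],v[0]))
f=ray(c,uncrop([(148,306),(362,343),(345,468),(130,432)],160,160,4.5),.048)
print(f, "face mid",f.mean(0)); 
dx=(f[0]+f[1]-f[2]-f[3])/2; dy=(f[0]+f[3]-f[1]-f[2])/2
print("x yaw",yaw(dx),np.linalg.norm(dx),"y yaw-90",yaw(dy)-90,np.linalg.norm(dy))
d=ray(c,uncrop([(171,335),(313,432)],160,160,4.5),.062); print("dowels",d,d.mean(0))
v=d[0]-d[1]; print(yaw(v)-np.degrees(np.arctan2(36,17)),np.linalg.norm(v))
fp=ray(c,uncrop([(44,468),(392,545)],160,160,4.5),.058); print("panel",fp,fp.mean(0),np.linalg.norm(fp[0]-fp[1]),yaw(fp[0]-fp[1])-90)
j=ray(c,uncrop([(156,40),(474,96),(432,362),(107,275)],160,160,4.5),.040); print("jig",j, np.linalg.norm(j[0]-j[1]),yaw(j[0]-j[1])-90)
k=ray(c,uncrop([(100,198),(452,80),(525,285),(175,410)],360,195,8),.022); print("cover",k,k.mean(0))
dx=(k[0]+k[1]-k[2]-k[3])/2; dy=(k[0]+k[3]-k[1]-k[2])/2
print(yaw(dx),np.linalg.norm(dx),yaw(dy)-90,np.linalg.norm(dy))
E
```

```text
[[0.5705205  0.25707679 0.048     ]
 [0.5535454  0.15756263 0.048     ]
 [0.49572233 0.16386344 0.048     ]
 [0.51194018 0.26300783 0.048     ]] face mid [0.5329321  0.21037767 0.048     ]
x yaw -5.998718436155815 0.05852215096224183 y yaw-90 -9.485667243394147 0.1007062463571808
dowels [[0.55493586 0.24218023 0.062     ]
 [0.51084729 0.17628693 0.062     ]] [0.53289158 0.20923358 0.062     ]
-8.508375431631649 0.07928258671729368
panel [[0.49446171 0.29845581 0.058     ]
 [0.46024802 0.13998594 0.058     ]] [0.47735487 0.21922088 0.058     ] 0.1621211748878506 -12.183173256565851
jig [[0.69985306 0.2606022  0.04      ]
 [0.67296881 0.10892106 0.04      ]
 [0.54587182 0.12613708 0.04      ]
 [0.58643616 0.27907952 0.04      ]] 0.15404522397614703 -10.050829421168118
cover [[ 0.59398768 -0.12037853  0.022     ]
 [ 0.62655561 -0.21559724  0.022     ]
 [ 0.57074437 -0.23359766  0.022     ]
 [ 0.53679105 -0.13954004  0.022     ]] [ 0.58201968 -0.17727837  0.022     ]
18.20312832904781 0.05948064380475418 19.364050706010445 0.10031276924324121
```

```bash
cat >> h.py <<'E'
def plan(P,yawdeg,show=True):
    """target TCP pos; yawdeg = world yaw of tool y axis (mod 180)"""
    s=robot.read_state(); M=R.from_rotvec(s["orientation"]).as_matrix()
    ya=np.degrees(np.arctan2(M[1,1],M[0,1]))
    d=(yawdeg-ya+90)%180-90
    sh=M.T@(np.asarray(P)-s["tool_pos"])
    print("tool y yaw",ya.round(2),"tz dir",M[:,2].round(4),"pos",s["tool_pos"].round(4),"F",s["force"].round(2),"op",round(s["opening"],4),"t",round(s["t"],2))
    print("tx ty tz",(sh/0.3).round(4),"turn",round(-d/180,4),"deg",d.round(2))
E
python3 - <<'E'
from h import *
c=robot.get_calibration("top")
print(ray(c,[(120,222)],0), proj(c,[[.4,.23,.2]]))
x=np.array([np.cos(np.radians(-9.3)),np.sin(np.radians(-9.3)),0])
f=np.array([.533,.210,0]); pre=f-x*(.062+.045)+[0,0,.15]
print(pre); plan(pre,80.7)
E
```

```text
[[0.59023659 0.43020963 0.        ]] [[180.08513124 312.63176412]]
[0.42740644 0.22729161 0.15      ]
tool y yaw 63.54 tz dir [-9.0e-04 -1.4e-03 -1.0e+00] pos [0.267  0.5367 0.2177] F [ 0.63  0.92 -0.56] op 0.093 t 0.1
tx ty tz [-0.9382 -0.6849  0.2267] turn -0.0953 deg 17.16
```

Request:
drive_tool(steps=[{"jaw":0,"tx":-0.938,"ty":-0.685,"tz":0.05,"turn":-0.0953},{"jaw":0,"tx":-0.938,"ty":-0.685,"tz":0.05,"turn":-0.0953},{"jaw":0,"tx":-0.938,"ty":-0.685,"tz":0.05,"turn":-0.0953},{"jaw":0,"tx":-0.938,"ty":-0.685,"tz":0.05,"turn":-0.0953},{"jaw":0,"tx":-0.938,"ty":-0.685,"tz":0.05,"turn":-0.0953},{"jaw":0,"tx":-0.938,"ty":-0.685,"tz":0.05,"turn":-0.0953},{"jaw":0,"tx":-0.938,"ty":-0.685,"tz":0.05,"turn":-0.0953},{"jaw":0,"tx":-0.938,"ty":-0.685,"tz":0.05,"turn":-0.0953},{"jaw":0,"tx":-0.938,"ty":-0.685,"tz":0.05,"turn":-0.0953},{"jaw":0,"tx":-0.938,"ty":-0.685,"tz":0.2267,"turn":-0.0953},{"jaw":0,"tx":-0.938,"ty":-0.685,"tz":0.2267,"turn":-0.0953},{"jaw":0,"tx":-0.938,"ty":-0.685,"tz":0.2267,"turn":-0.0953}])

```text
t: 1.3
tool_pos: [0.4257, 0.2286, 0.1495]
orientation: [-0.251, -3.128, 0.002]
force: [0.7, 0.4, 1.1]
opening: 0.0026
```

```bash
python3 - <<'E'
from h import *
p,d=robot.read_camera("wrist"); c=robot.get_calibration("wrist"); print(c)
cv2.imwrite("pics/w1.png",p); np.savez("pics/w1.npz",p=p,d=d,**c)
plan([.4274,.2273,.03],80.7)
E
```

```text
{'fx': 365.40233886694836, 'fy': 365.40233886694836, 'cx': 318.4498692527391, 'cy': 244.96004315316952, 'eye': array([0.34613352, 0.2420562 , 0.31719822]), 'attitude': array([2.2102925 , 1.88045276, 0.27865006])}
tool y yaw 80.8 tz dir [-9.e-04 -1.e-04 -1.e+00] pos [0.427  0.2289 0.1512] F [-0.5   0.8   1.66] op 0.0012 t 1.35
tx ty tz [-0.0025 -0.0049  0.4042] turn 0.0006 deg -0.1
```

View pics/w1.png

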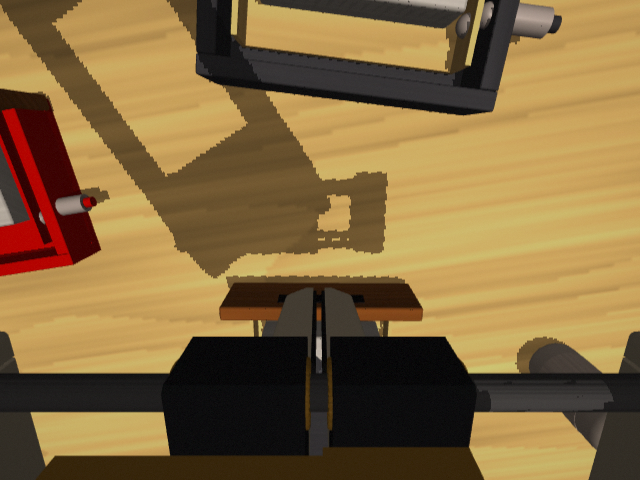

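The wrist view is mostly blocked by the gripper. The drawer panel is at about (320,302), just ahead of the closed fingers, and the approach is clear. I descend and close in.

Request:
drive_tool(steps=[{"jaw":0,"tx":0,"ty":-0.005,"tz":0.2},{"jaw":0,"tx":0,"ty":-0.005,"tz":0.4},{"jaw":0,"tx":0,"ty":-0.005,"tz":0.4},{"jaw":0,"tx":-0.04,"ty":-0.005,"tz":0.4},{"jaw":0,"tx":-0.08,"ty":-0.005,"tz":0.4},{"jaw":0,"tx":-0.1,"ty":-0.005,"tz":0.4},{"jaw":0,"tx":-0.12,"ty":-0.005,"tz":0.4},{"jaw":0,"tx":-0.14,"ty":-0.005,"tz":0.4},{"jaw":0,"tx":-0.16,"ty":-0.005,"tz":0.4},{"jaw":0,"tx":-0.16,"ty":-0.005,"tz":0.4}])

```text
schema error: expected keys jaw, tx, ty, tz, turn
```

```bash
python3 - <<'E'
from h import *
p,d=robot.read_camera("top")
plan([.4274,.2273,.03],80.7)
cv2.imwrite("pics/t2.png",cv2.resize(p[160:320,140:300],None,fx=3.5,fy=3.5,interpolation=cv2.INTER_CUBIC))
E
```

```text
tool y yaw 80.79 tz dir [ 1.2e-03  6.0e-04 -1.0e+00] pos [0.4279 0.229  0.1523] F [-0.25  0.07 -0.39] op 0.0003 t 1.4
tx ty tz [ 0.0012 -0.0063  0.4076] turn 0.0005 deg -0.09
```

View pics/t2.png

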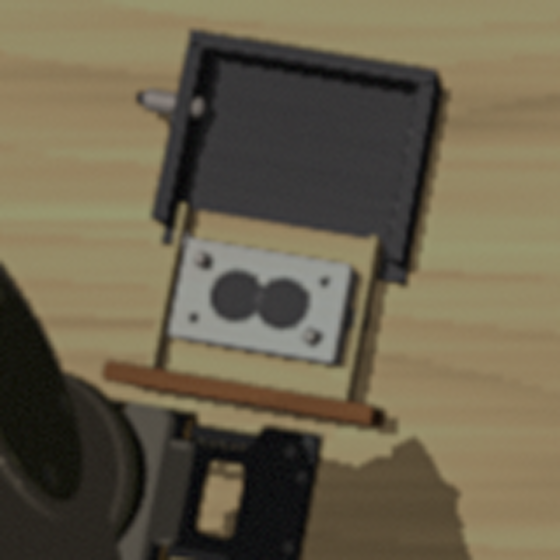

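The move was refused because it lacked the "turn" key. The picture shows the drawer unmoved and the tool in front of its panel at crop (240,390).

Request:
drive_tool(steps=[{"jaw":0,"tx":0,"ty":-0.005,"tz":0.2,"turn":0},{"jaw":0,"tx":0,"ty":-0.005,"tz":0.4,"turn":0},{"jaw":0,"tx":0,"ty":-0.005,"tz":0.4,"turn":0},{"jaw":0,"tx":-0.04,"ty":-0.005,"tz":0.4,"turn":0},{"jaw":0,"tx":-0.08,"ty":-0.005,"tz":0.4,"turn":0},{"jaw":0,"tx":-0.1,"ty":-0.005,"tz":0.4,"turn":0},{"jaw":0,"tx":-0.12,"ty":-0.005,"tz":0.4,"turn":0},{"jaw":0,"tx":-0.14,"ty":-0.005,"tz":0.4,"turn":0},{"jaw":0,"tx":-0.16,"ty":-0.005,"tz":0.4,"turn":0},{"jaw":0,"tx":-0.16,"ty":-0.005,"tz":0.4,"turn":0}])

```text
t: 2.4
tool_pos: [0.4759, 0.2184, 0.0311]
orientation: [0.255, 3.13, 0.0]
force: [0.2, -0.3, 0.4]
opening: 0.0003
```

```bash
python3 - <<'E'
from h import *
p,d=robot.read_camera("top")
plan([.4274,.2273,.03],80.7)
cv2.imwrite("pics/t3.png",cv2.resize(p[160:320,140:300],None,fx=3.5,fy=3.5,interpolation=cv2.INTER_CUBIC))
E
```

```text
tool y yaw 80.67 tz dir [ 5.e-04 -1.e-04 -1.e+00] pos [0.4753 0.2184 0.0308] F [ 0.71 -0.94 -0.99] op 0.0003 t 2.45
tx ty tz [0.1624 0.0033 0.0025] turn -0.0002 deg 0.03
```

View pics/t3.png

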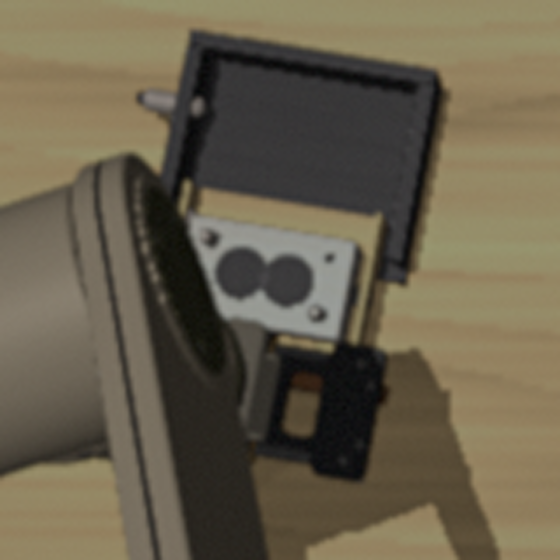

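The drawer is sliding: the block is now at crop (270,275), about 13 mm further in. By estimate 75 mm remain. I push on, slowing near the end.

Request:
drive_tool(steps=[{"jaw":0,"tx":-0.03,"ty":0,"tz":0,"turn":0},{"jaw":0,"tx":-0.06,"ty":0,"tz":0,"turn":0},{"jaw":0,"tx":-0.09,"ty":0,"tz":0,"turn":0},{"jaw":0,"tx":-0.12,"ty":0,"tz":0,"turn":0},{"jaw":0,"tx":-0.15,"ty":0,"tz":0,"turn":0},{"jaw":0,"tx":-0.17,"ty":0,"tz":0,"turn":0},{"jaw":0,"tx":-0.19,"ty":0,"tz":0,"turn":0},{"jaw":0,"tx":-0.2,"ty":0,"tz":0,"turn":0},{"jaw":0,"tx":-0.21,"ty":0,"tz":0,"turn":0},{"jaw":0,"tx":-0.215,"ty":0,"tz":0,"turn":0}])

```text
t: 3.45
tool_pos: [0.538, 0.2082, 0.0307]
orientation: [-0.255, -3.13, 0.0]
force: [-6.2, -0.0, 4.8]
opening: 0.0006
```

```bash
python3 - <<'E'
from h import *
p,d=robot.read_camera("top")
plan([.549,.208,.03],80.7)
cv2.imwrite("pics/t4.png",cv2.resize(p[160:320,140:300],None,fx=3.5,fy=3.5,interpolation=cv2.INTER_CUBIC))
E
```

```text
tool y yaw 80.7 tz dir [-1.1e-03 -1.0e-04 -1.0e+00] pos [0.5381 0.2081 0.0307] F [-4.28 -0.79  2.96] op 0.0006 t 3.5
tx ty tz [-0.0359  0.0054  0.0023] turn -0.0 deg 0.0
```

View pics/t4.png

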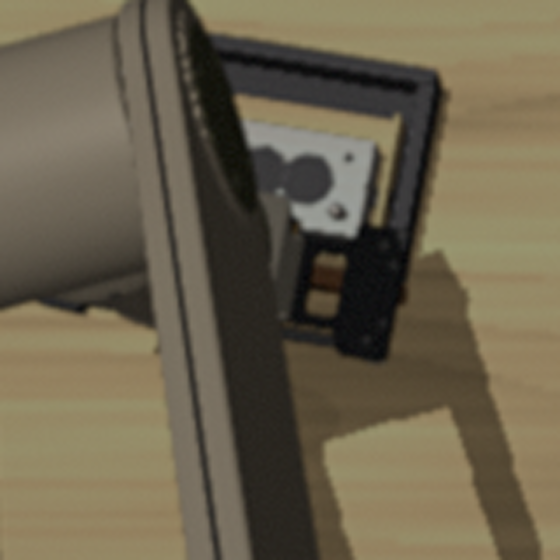

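The block is nearly in, at crop (310,180), and about 6 N of plunger resistance shows. I continue gently.

Request:
drive_tool(steps=[{"jaw":0,"tx":-0.005,"ty":0,"tz":0,"turn":0},{"jaw":0,"tx":-0.01,"ty":0,"tz":0,"turn":0},{"jaw":0,"tx":-0.015,"ty":0,"tz":0,"turn":0},{"jaw":0,"tx":-0.02,"ty":0,"tz":0,"turn":0},{"jaw":0,"tx":-0.023,"ty":0,"tz":0,"turn":0},{"jaw":0,"tx":-0.026,"ty":0,"tz":0,"turn":0},{"jaw":0,"tx":-0.026,"ty":0,"tz":0,"turn":0}])

```text
t: 4.2
tool_pos: [0.5468, 0.207, 0.0309]
orientation: [0.255, 3.13, 0.001]
force: [-0.0, -0.6, -0.9]
opening: 0.0004
```

Request:
drive_tool(steps=[{"jaw":0,"tx":-0.004,"ty":0,"tz":0,"turn":0},{"jaw":0,"tx":-0.008,"ty":0,"tz":0,"turn":0},{"jaw":0,"tx":-0.012,"ty":0,"tz":0,"turn":0},{"jaw":0,"tx":-0.012,"ty":0,"tz":0,"turn":0}])

```text
t: 4.6
tool_pos: [0.5499, 0.2063, 0.0306]
orientation: [0.255, 3.131, 0.0]
force: [-0.6, 0.1, -0.5]
opening: 0.0005
```

Request:
drive_tool(steps=[{"jaw":0,"tx":-0.004,"ty":0,"tz":0,"turn":0},{"jaw":0,"tx":-0.008,"ty":0,"tz":0,"turn":0},{"jaw":0,"tx":-0.008,"ty":0,"tz":0,"turn":0}])

```text
t: 4.9
tool_pos: [0.55, 0.2063, 0.0304]
orientation: [-0.254, -3.127, 0.0]
force: [-10.3, 1.5, 7.4]
opening: 0.0002
```

I felt a firm stop (10 N, no further motion), so the drawer is home. I back off, rise and look.

Request:
drive_tool(steps=[{"jaw":0,"tx":0.05,"ty":0,"tz":0,"turn":0},{"jaw":0,"tx":0.15,"ty":0,"tz":0,"turn":0},{"jaw":0,"tx":0.15,"ty":0,"tz":-0.2,"turn":0},{"jaw":0,"tx":0.15,"ty":0,"tz":-0.6,"turn":0},{"jaw":0,"tx":0.15,"ty":0,"tz":-0.6,"turn":0},{"jaw":0,"tx":0.15,"ty":0,"tz":-0.6,"turn":0},{"jaw":0,"tx":0.15,"ty":0,"tz":-0.6,"turn":0}])

```text
t: 5.6
tool_pos: [0.5109, 0.2142, 0.2174]
orientation: [0.254, 3.121, 0.006]
force: [-0.3, -0.2, -0.4]
opening: 0.0003
```

```bash
python3 - <<'E'
from h import *
plan([.582,-.1773,.16],18.8)
E
```

```text
tool y yaw 80.7 tz dir [ 0.0102  0.0031 -0.9999] pos [0.5109 0.2142 0.2174] F [-0.28 -0.21 -0.37] op 0.0003 t 5.6
tx ty tz [-0.4431 -1.2504  0.1896] turn 0.3439 deg -61.9
```

Request:
drive_tool(steps=[{"jaw":0.6,"tx":-0.3,"ty":-0.95,"tz":0,"turn":0.344},{"jaw":0.6,"tx":-0.3,"ty":-0.95,"tz":0,"turn":0.344},{"jaw":0.6,"tx":-0.3,"ty":-0.95,"tz":0,"turn":0.344},{"jaw":0.6,"tx":-0.3,"ty":-0.95,"tz":0,"turn":0.344},{"jaw":0.6,"tx":-0.3,"ty":-0.95,"tz":0,"turn":0.344},{"jaw":0.6,"tx":-0.3,"ty":-0.95,"tz":0,"turn":0.344},{"jaw":0.6,"tx":-0.3,"ty":-0.95,"tz":0,"turn":0.344},{"jaw":0.6,"tx":-0.3,"ty":-0.95,"tz":0,"turn":0.344},{"jaw":0.6,"tx":-0.3,"ty":-0.95,"tz":0,"turn":0.344}])

```text
t: 6.5
tool_pos: [0.5498, -0.0832, 0.2092]
orientation: [-1.83, -2.551, 0.001]
force: [-0.2, -0.4, 0.2]
opening: 0.0557
```

```bash
python3 - <<'E'
from h import *
for n in ("wrist","top"):
    p,d=robot.read_camera(n); c=robot.get_calibration(n); cv2.imwrite(f"pics/{n}5.png",p); np.savez(f"pics/{n}5.npz",d=d,**c)
    if n=="top": cv2.imwrite("pics/top5c.png",cv2.resize(p[160:260,160:275],None,fx=5,fy=5,interpolation=cv2.INTER_CUBIC))
plan([.582,-.1773,.16],18.8)
E
```

```text
tool y yaw 18.86 tz dir [-1.2e-03  2.0e-04 -1.0e+00] pos [ 0.55   -0.0825  0.2097] F [-1.14  0.36 -0.15] op 0.0558 t 6.6
tx ty tz [-0.3336 -0.0012  0.1654] turn 0.0003 deg -0.06
```

View pics/top5c.png

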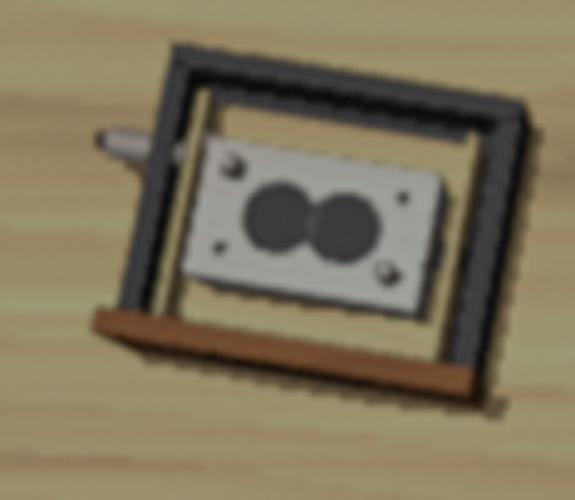

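View pics/wrist5.png

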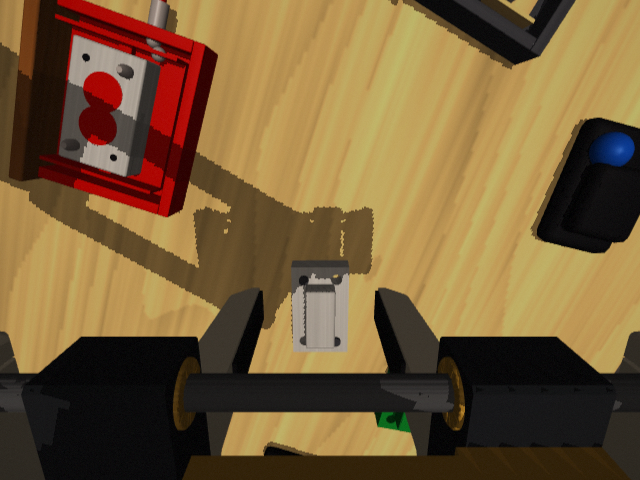

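The drawer is fully home: the block is centred in the jig at crop (313,225) and the brown panel lies against the jig. The wrist view shows the silver cover at (320,308), between the open fingers. I refine both poses from depth.

```bash
python3 - <<'E'
from h import *
d=np.load("pics/top0.npz")["d"]; d5=np.load("pics/top5.npz")["d"]; c=robot.get_calibration("top")
Rm=R.from_rotvec(c["attitude"]).as_matrix()
v,u=np.mgrid[0:480,0:640]
def cloud(d): return np.stack([(u-c["cx"])/c["fx"]*d,(v-c["cy"])/c["fy"]*d,d],-1)@Rm.T+c["eye"]
def rect(P,m,name):
    p=P[m][:,:2]; r=cv2.minAreaRect((p*1000).astype(np.float32)); print(name,len(p),"mean",p.mean(0).round(4),"rect",np.round(r[0],1),np.round(r[1],1),round(r[2],2),"z",np.median(P[m][:,2]).round(4))
    q=p-p.mean(0); w,V=np.linalg.eigh(q.T@q); print("  major yaw-90",(np.degrees(np.arctan2(V[1,1],V[0,1])))%180-90)
P=cloud(d); P5=cloud(d5)
print("bench z",np.median(P[200:250,300:350,2]))
def box(P,cx,cy,r): return (abs(P[...,0]-cx)<r)&(abs(P[...,1]-cy)<r)
b=box(P,.582,-.177,.09); rect(P,b&(P[...,2]>.012),"cover all"); rect(P,b&(P[...,2]>.034),"rib")
b=box(P5,.617,.197,.057)
img=cv2.imread("pics/top5.png"); g=img.min(2)>95
for lo,hi in((.040,.056),):
    m=b&(P5[...,2]>lo)&(P5[...,2]<hi)
    n,l,st,ce=cv2.connectedComponentsWithStats(m.astype(np.uint8)); k=1+st[1:,4].argmax(); rect(P5,l==k,"face")
    # bright-only
    m2=(l==k)&g; rect(P5,m2,"face bright")
print((P5[190:225:5,195:250:5,2]*1000).round(0))
E
```

```text
bench z 0.0006366135259927574
cover all 1297 mean [ 0.5813 -0.1763] rect [ 583.3 -178.4] [ 60.3 101.2] 18.94 z 0.0243
  major yaw-90 20.214110798855103
rib 449 mean [ 0.5824 -0.1772] rect [ 582.9 -178. ] [29.9 64.4] 18.77 z 0.0446
  major yaw-90 19.196742864497338
face 1332 mean [0.62   0.1958] rect [620.9 196.4] [100.6  60.5] 80.5 z 0.0484
  major yaw-90 -7.7182933079982945
face bright 978 mean [0.6203 0.1963] rect [621.  196.8] [99.8 60.5] 80.5 z 0.0483
  major yaw-90 -7.532517266926021
[[34. 32. 48. 47. 47. 49. 19. 19. 18. 21. 16.]
 [23. 21. 46. 50. 48. 48. 48. 47. 49. 49. 49.]
 [17. 49. 48. 51. 47. 47. 49. 48. 47. 46. 49.]
 [40. 49. 49. 49. 49. 49. 49. 49. 49. 50. 51.]
 [37. 48. 49. 49. 50. 50. 46. 50. 50. 47. 46.]
 [30. 43. 48. 48. 48. 47. 49. 49. 55. 47. 41.]
 [23. 18. 17. 19. 20. 20. 30. 40. 47. 47. 27.]]
```

```bash
python3 - <<'E'
from h import *
plan([.5829,-.178,.0255],18.8)
E
```

```text
tool y yaw 18.86 tz dir [-1.2e-03  2.0e-04 -1.0e+00] pos [ 0.55   -0.0825  0.2097] F [-1.14  0.36 -0.15] op 0.0558 t 6.6
tx ty tz [-0.3371  0.0014  0.6138] turn 0.0003 deg -0.06
```

Request:
drive_tool(steps=[{"jaw":0.6,"tx":-0.336,"ty":0.0014,"tz":0.2,"turn":0},{"jaw":0.6,"tx":-0.336,"ty":0.0014,"tz":0.2,"turn":0},{"jaw":0.6,"tx":-0.336,"ty":0.0014,"tz":0.2,"turn":0},{"jaw":0.6,"tx":-0.336,"ty":0.0014,"tz":0.4,"turn":0},{"jaw":0.6,"tx":-0.336,"ty":0.0014,"tz":0.4,"turn":0},{"jaw":0.6,"tx":-0.336,"ty":0.0014,"tz":0.4,"turn":0}])

```text
t: 7.2
tool_pos: [0.581, -0.1762, 0.088]
orientation: [-1.824, -2.55, 0.002]
force: [-1.0, 1.8, 0.4]
opening: 0.0556
```

```bash
python3 - <<'E'
from h import *
plan([.5829,-.178,.0255],18.8)
p,d=robot.read_camera("wrist"); cv2.imwrite("pics/w6.png",p)
E
```

```text
tool y yaw 18.85 tz dir [-0.0058  0.0025 -1.    ] pos [ 0.581  -0.1762  0.088 ] F [-0.96  1.79  0.44] op 0.0556 t 7.2
tx ty tz [-0.0086  0.0052  0.2082] turn 0.0003 deg -0.05
```

View pics/w6.png

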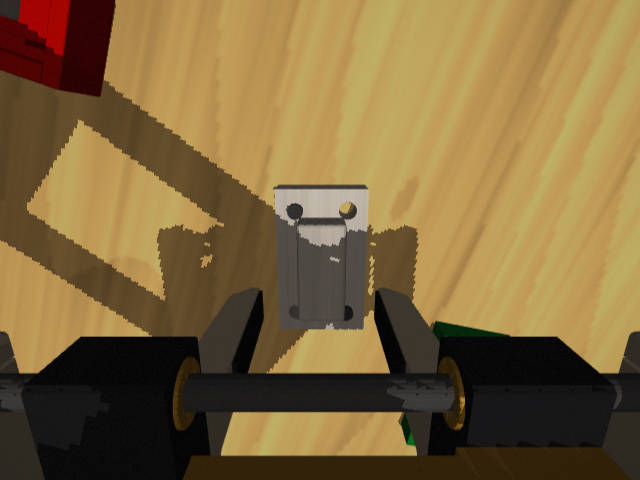

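The cover's rib at (322,270) is aligned and centred between the fingers. I descend.

Request:
drive_tool(steps=[{"jaw":0.6,"tx":0,"ty":0,"tz":0.1,"turn":0},{"jaw":0.6,"tx":0,"ty":0,"tz":0.18,"turn":0},{"jaw":0.6,"tx":0,"ty":0,"tz":0.2,"turn":0},{"jaw":0.6,"tx":0,"ty":0,"tz":0.21,"turn":0},{"jaw":0.6,"tx":0,"ty":0,"tz":0.21,"turn":0},{"jaw":0.6,"tx":0,"ty":0,"tz":0.21,"turn":0}])

```text
t: 7.85
tool_pos: [0.5846, -0.1783, 0.0298]
orientation: [1.827, 2.552, 0.001]
force: [-0.1, -0.0, -0.1]
opening: 0.0558
```

```bash
python3 - <<'E'
from h import *
plan([.5829,-.178,.0255],18.8)
E
```

```text
tool y yaw 18.79 tz dir [ 0.0028 -0.0011 -1.    ] pos [ 0.5846 -0.1783  0.0298] F [-0.05 -0.03 -0.08] op 0.0558 t 7.85
tx ty tz [ 0.0029 -0.0052  0.0143] turn -0.0001 deg 0.01
```

Request:
drive_tool(steps=[{"jaw":0.6,"tx":0.003,"ty":-0.004,"tz":0.013,"turn":0},{"jaw":0.6,"tx":0.003,"ty":-0.004,"tz":0.013,"turn":0},{"jaw":0.6,"tx":0.003,"ty":-0.004,"tz":0.013,"turn":0},{"jaw":0.2,"tx":0.003,"ty":-0.004,"tz":0.013,"turn":0},{"jaw":0.2,"tx":0.003,"ty":-0.004,"tz":0.013,"turn":0},{"jaw":0.2,"tx":0.003,"ty":-0.004,"tz":0.013,"turn":0},{"jaw":0.2,"tx":0.003,"ty":-0.004,"tz":0.013,"turn":0},{"jaw":0.2,"tx":0.003,"ty":-0.004,"tz":0.013,"turn":0}], force=45)

```text
t: 8.65
tool_pos: [0.582, -0.1774, 0.0238]
orientation: [1.829, 2.554, 0.0]
force: [0.4, -0.1, -1.3]
opening: 0.0297
```

```bash
python3 - <<'E'
from h import *
plan([.5829,-.178,.0255],18.8)
E
```

```text
tool y yaw 18.78 tz dir [ 3.e-04 -0.e+00 -1.e+00] pos [ 0.582  -0.1774  0.0238] F [ 0.36 -0.13 -1.34] op 0.0297 t 8.65
tx ty tz [-0.0028  0.0023 -0.0057] turn -0.0001 deg 0.02
```

The cover is gripped: the opening is 29.7 mm on the 30 mm rib. I lift it and carry it over.

Request:
drive_tool(steps=[{"jaw":0.2,"tx":0,"ty":0,"tz":-0.03,"turn":0},{"jaw":0.2,"tx":0,"ty":0,"tz":-0.1,"turn":0},{"jaw":0.2,"tx":0,"ty":0,"tz":-0.2,"turn":0},{"jaw":0.2,"tx":0,"ty":0,"tz":-0.3,"turn":0},{"jaw":0.2,"tx":0,"ty":0,"tz":-0.4,"turn":0},{"jaw":0.2,"tx":0,"ty":0,"tz":-0.45,"turn":0},{"jaw":0.2,"tx":0,"ty":0,"tz":-0.45,"turn":0},{"jaw":0.2,"tx":0,"ty":0,"tz":-0.45,"turn":0}])

```text
t: 9.45
tool_pos: [0.5813, -0.1772, 0.1575]
orientation: [-1.829, -2.553, 0.001]
force: [0.7, 0.6, -4.8]
opening: 0.0299
```

```bash
python3 - <<'E'
from h import *
plan([.6211,.1974,.158],-9.5)
E
```

```text
tool y yaw 18.77 tz dir [-1.3e-03  5.0e-04 -1.0e+00] pos [ 0.5813 -0.1772  0.1575] F [ 0.67  0.61 -4.78] op 0.0299 t 9.45
tx ty tz [ 1.1396  0.5276 -0.0012] turn 0.1571 deg -28.27
```

Request:
drive_tool(steps=[{"jaw":0.2,"tx":0.05,"ty":0.023,"tz":0,"turn":0.01},{"jaw":0.2,"tx":0.13,"ty":0.06,"tz":0,"turn":0.03},{"jaw":0.2,"tx":0.23,"ty":0.107,"tz":0,"turn":0.05},{"jaw":0.2,"tx":0.33,"ty":0.153,"tz":0,"turn":0.07},{"jaw":0.2,"tx":0.43,"ty":0.199,"tz":0,"turn":0.09},{"jaw":0.2,"tx":0.53,"ty":0.245,"tz":0,"turn":0.11},{"jaw":0.2,"tx":0.63,"ty":0.292,"tz":0,"turn":0.13},{"jaw":0.2,"tx":0.73,"ty":0.338,"tz":0,"turn":0.145},{"jaw":0.2,"tx":0.8,"ty":0.37,"tz":0,"turn":0.157},{"jaw":0.2,"tx":0.84,"ty":0.389,"tz":0,"turn":0.157},{"jaw":0.2,"tx":0.85,"ty":0.394,"tz":0,"turn":0.157}])

```text
t: 10.55
tool_pos: [0.6105, 0.1031, 0.1566]
orientation: [-2.393, -2.032, 0.004]
force: [0.4, 1.3, -4.4]
opening: 0.0297
```

```bash
python3 - <<'E'
from h import *
plan([.6211,.1974,.158],-9.5)
c=robot.get_calibration("wrist");p,d=robot.read_camera("wrist"); cv2.imwrite("pics/w7.png",p);np.savez("pics/w7.npz",d=d,**c)
p,d=robot.read_camera("scene"); cv2.imwrite("pics/s7.png",p)
E
```

```text
tool y yaw -9.33 tz dir [-3.3e-03 -2.0e-04 -1.0e+00] pos [0.6105 0.1031 0.1566] F [ 0.39  1.29 -4.35] op 0.0297 t 10.55
tx ty tz [ 0.3159 -0.0162 -0.0049] turn 0.001 deg -0.17
```

View pics/w7.png

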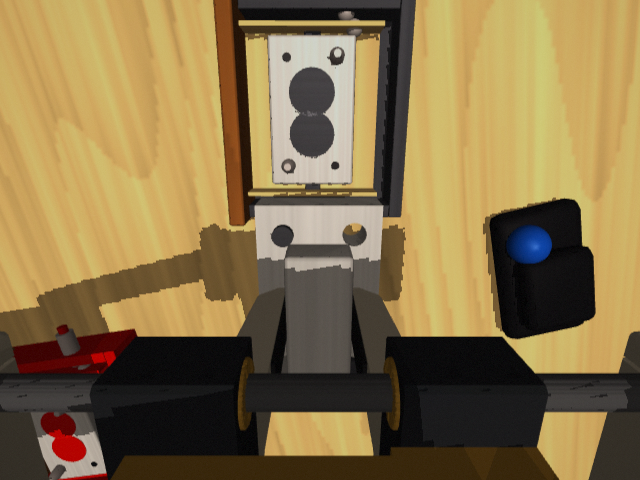

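The wrist view shows the dowels at (337,55) and (288,166), and the held cover with its through hole at (353,235). That matches the upper-right dowel. I measure both in enlarged crops.

```bash
python3 - <<'E'
from h import *
p=cv2.imread("pics/w7.png")
cv2.imwrite("pics/w7a.png",cv2.resize(p[25:195,240:390],None,fx=3.5,fy=3.5,interpolation=cv2.INTER_CUBIC))
cv2.imwrite("pics/w7b.png",cv2.resize(p[190:280,240:400],None,fx=5,fy=5,interpolation=cv2.INTER_CUBIC))
E
```

```text
(no output)
```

View pics/w7a.png

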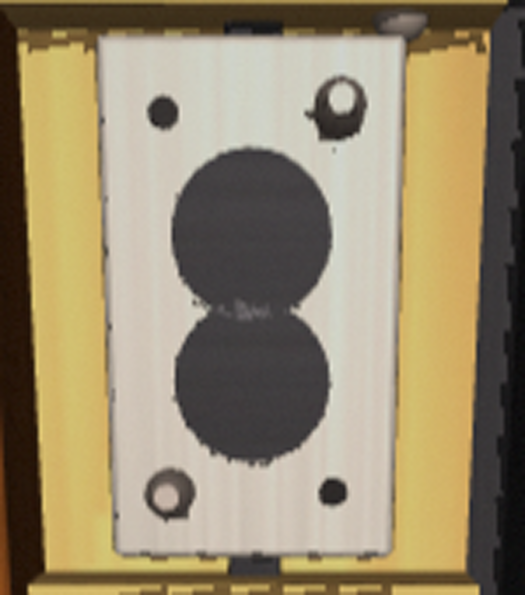

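View pics/w7b.png

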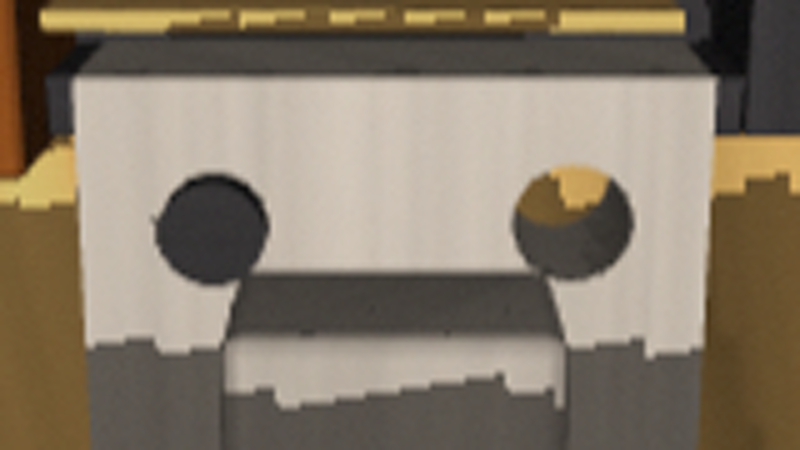

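```bash
python3 - <<'E'
from h import *
c=dict(np.load("pics/w7.npz")); 
yaw=lambda v: np.degrees(np.arctan2(v[1],v[0]))
f=ray(c,uncrop([(98,37),(407,37),(393,553),(115,553)],240,25,3.5),.048)
dx=(f[1]+f[2]-f[0]-f[3])/2; dy=(f[0]+f[1]-f[2]-f[3])/2
print("face",f.mean(0),yaw(dx),np.linalg.norm(dx),yaw(dy)-90,np.linalg.norm(dy))
d=ray(c,uncrop([(343,97),(166,494)],240,25,3.5),.062); v=d[0]-d[1]; print("dowels",d.mean(0),np.linalg.norm(v),yaw(v)-np.degrees(np.arctan2(36,17)))
tcp=np.array([.6105,.1031,.1566]); z=tcp[2]-.0018
k=ray(c,uncrop([(75,75),(716,75),(213,228),(573,222)],240,190,5),z)
print(k, np.linalg.norm(k[1]-k[0]),yaw(k[1]-k[0]),yaw(k[3]-k[2]),np.linalg.norm(k[3]-k[2]))
a=np.radians(-9.33); X=np.array([np.cos(a),np.sin(a),0]);Y=np.array([-X[1],X[0],0])
e=(k[0]+k[1])/2-tcp; h=(k[2]+k[3])/2-tcp; 
print("edge mid in cover axes rel tcp",e@X,e@Y-.05,"holes",h@X,h@Y-.036, "through hole",(k[3]-tcp)@X-.017,(k[3]-tcp)@Y-.036)
# depth check of plate
E
```

```text
face [0.62080286 0.19767141 0.048     ] -9.369990297476749 0.05912716999768341 -9.481153795723841 0.09785825773477896
dowels [0.62065608 0.19800688 0.062     ] 0.07916003952018774 -9.719705743641747
[[0.58911824 0.15725033 0.1548    ]
 [0.64784359 0.14761461 0.1548    ]
 [0.59894895 0.1406888  0.1548    ]
 [0.63285854 0.13573668 0.1548    ]] 0.05951062627144253 -9.318124761331358 -8.308687638636043 0.03426928380649236
edge mid in cover axes rel tcp -0.00012247003925278712 -2.6281077612932968e-05 holes -0.00036023188399758843 -0.0004757102283876116 through hole -0.0002283120893626124 -0.00017029689751923982
```

The wrist and top cameras agree to within 0.6 mm. Target TCP is (0.6208, 0.1977), yaw -9.5°. I move above the dowels.

Request:
drive_tool(steps=[{"jaw":0.2,"tx":0.03,"ty":0,"tz":0,"turn":0.001},{"jaw":0.2,"tx":0.1,"ty":-0.005,"tz":0,"turn":0.001},{"jaw":0.2,"tx":0.19,"ty":-0.01,"tz":0,"turn":0.001},{"jaw":0.2,"tx":0.26,"ty":-0.014,"tz":0,"turn":0.001},{"jaw":0.2,"tx":0.3,"ty":-0.016,"tz":0,"turn":0.001},{"jaw":0.2,"tx":0.317,"ty":-0.016,"tz":0.05,"turn":0.001},{"jaw":0.2,"tx":0.317,"ty":-0.016,"tz":0.12,"turn":0.001},{"jaw":0.2,"tx":0.317,"ty":-0.016,"tz":0.17,"turn":0.001},{"jaw":0.2,"tx":0.317,"ty":-0.016,"tz":0.18,"turn":0.001},{"jaw":0.2,"tx":0.317,"ty":-0.016,"tz":0.18,"turn":0.001},{"jaw":0.2,"tx":0.317,"ty":-0.016,"tz":0.18,"turn":0.001},{"jaw":0.2,"tx":0.317,"ty":-0.016,"tz":0.18,"turn":0.001}])

```text
t: 11.85
tool_pos: [0.6235, 0.1966, 0.1062]
orientation: [2.4, 2.025, 0.003]
force: [0.1, 0.2, -3.3]
opening: 0.0296
```

```bash
python3 - <<'E'
from h import *
plan([.6208,.1977,.095],-9.5)
c=robot.get_calibration("wrist");p,d=robot.read_camera("wrist"); np.savez("pics/w8.npz",d=d,**c)
cv2.imwrite("pics/w8.png",p); cv2.imwrite("pics/w8b.png",cv2.resize(p[190:290,230:410],None,fx=4.4,fy=4.4,interpolation=cv2.INTER_CUBIC))
plan([.6208,.1977,.095],-9.5)
E
```

```text
tool y yaw -9.68 tz dir [ 2.2e-03  5.0e-04 -1.0e+00] pos [0.6235 0.1966 0.1062] F [ 0.1   0.2  -3.28] op 0.0296 t 11.85
tx ty tz [ 0.002  -0.0097  0.0373] turn -0.001 deg 0.18
tool y yaw -9.68 tz dir [ 2.2e-03  4.0e-04 -1.0e+00] pos [0.6235 0.1966 0.1061] F [-0.15  0.23 -4.61] op 0.0295 t 11.9
tx ty tz [ 0.002  -0.0095  0.037 ] turn -0.001 deg 0.18
```

View pics/w8b.png

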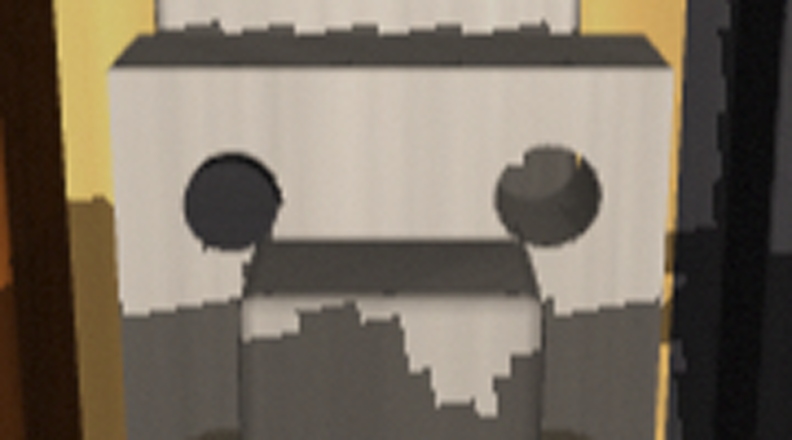

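The held cover is level and parallel, but the hole view shows only shadow. The measured pose is 2.7 mm off in jig x, so I correct it and step lower.

Request:
drive_tool(steps=[{"jaw":0.2,"tx":0.002,"ty":-0.0095,"tz":0,"turn":-0.001},{"jaw":0.2,"tx":0.002,"ty":-0.0095,"tz":0.03,"turn":-0.001},{"jaw":0.2,"tx":0.002,"ty":-0.0095,"tz":0.05,"turn":-0.001},{"jaw":0.2,"tx":0.002,"ty":-0.0095,"tz":0.055,"turn":-0.001},{"jaw":0.2,"tx":0.002,"ty":-0.0095,"tz":0.055,"turn":-0.001},{"jaw":0.2,"tx":0.002,"ty":-0.0095,"tz":0.055,"turn":-0.001},{"jaw":0.2,"tx":0.002,"ty":-0.0095,"tz":0.055,"turn":-0.001}])

```text
t: 12.6
tool_pos: [0.6202, 0.1977, 0.0885]
orientation: [2.397, 2.03, 0.001]
force: [-0.3, -0.2, -4.0]
opening: 0.0297
```

```bash
python3 - <<'E'
from h import *
plan([.6208,.1977,.08],-9.5)
for i in range(2):
    p,d=robot.read_camera("wrist"); plan([.6208,.1977,.08],-9.5)
E
```

```text
tool y yaw -9.49 tz dir [ 5.e-04  1.e-04 -1.e+00] pos [0.6202 0.1977 0.0885] F [-0.3  -0.16 -4.05] op 0.0297 t 12.6
tx ty tz [0.0003 0.0021 0.0285] turn 0.0001 deg -0.01
tool y yaw -9.49 tz dir [ 5.e-04  1.e-04 -1.e+00] pos [0.6201 0.1977 0.0886] F [ 0.13  0.29 -3.51] op 0.0298 t 12.65
tx ty tz [0.0003 0.0021 0.0286] turn 0.0001 deg -0.01
tool y yaw -9.49 tz dir [ 6.e-04  2.e-04 -1.e+00] pos [0.6201 0.1977 0.0886] F [ 0.26 -0.13 -3.89] op 0.0297 t 12.7
tx ty tz [0.0002 0.0021 0.0286] turn 0.0001 deg -0.01
```

Request:
drive_tool(steps=[{"jaw":0.2,"tx":0,"ty":0.002,"tz":0,"turn":0},{"jaw":0.2,"tx":0,"ty":0.002,"tz":0.007,"turn":0},{"jaw":0.2,"tx":0,"ty":0.002,"tz":0.014,"turn":0},{"jaw":0.2,"tx":0,"ty":0.002,"tz":0.021,"turn":0},{"jaw":0.2,"tx":0,"ty":0.002,"tz":0.021,"turn":0},{"jaw":0.2,"tx":0,"ty":0.002,"tz":0.021,"turn":0}])

```text
t: 13.3
tool_pos: [0.6203, 0.1975, 0.0817]
orientation: [-2.397, -2.03, 0.001]
force: [0.7, 0.4, -3.3]
opening: 0.0297
```

```bash
python3 - <<'E'
from h import *
plan([.6208,.1977,.08],-9.5); print(robot.read_state()["wrist_torque"])
p,d=robot.read_camera("wrist"); cv2.imwrite("pics/w9.png",cv2.resize(p[190:290,230:410],None,fx=4.4,fy=4.4,interpolation=cv2.INTER_CUBIC))
E
```

```text
tool y yaw -9.48 tz dir [-4.e-04 -1.e-04 -1.e+00] pos [0.6203 0.1975 0.0817] F [ 0.7   0.41 -3.26] op 0.0297 t 13.3
tx ty tz [0.0008 0.0016 0.0056] turn 0.0001 deg -0.02
[ 0.01789276  0.05710286 -0.03703795]
```

View pics/w9.png

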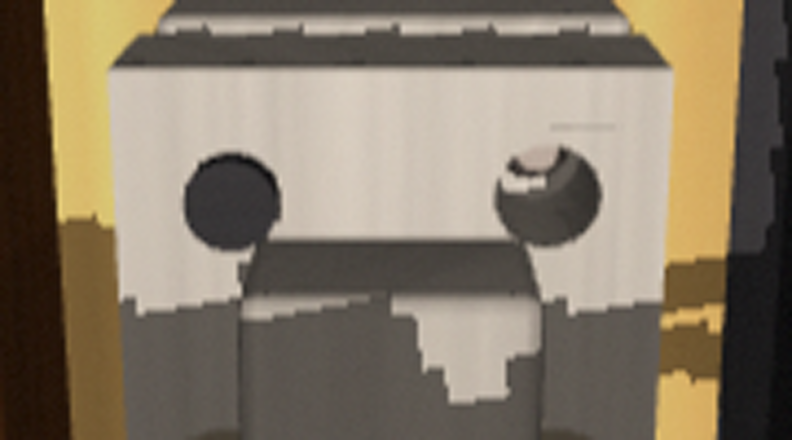

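The dowel tip is visible inside the through hole at crop (540,157), and there is no contact force. I continue down.

Request:
drive_tool(steps=[{"jaw":0.2,"tx":0.0005,"ty":0.0015,"tz":0.005,"turn":0},{"jaw":0.2,"tx":0.0005,"ty":0.0015,"tz":0.01,"turn":0},{"jaw":0.2,"tx":0.0005,"ty":0.0015,"tz":0.015,"turn":0},{"jaw":0.2,"tx":0.0005,"ty":0.0015,"tz":0.015,"turn":0},{"jaw":0.2,"tx":0.0005,"ty":0.0015,"tz":0.015,"turn":0}])

```text
t: 13.85
tool_pos: [0.6209, 0.1976, 0.0773]
orientation: [-2.397, -2.03, 0.0]
force: [-0.5, 0.2, -3.5]
opening: 0.0296
```

```bash
python3 - <<'E'
from h import *
plan([.6208,.1977,.0718],-9.5); print(robot.read_state()["wrist_torque"])
E
```

```text
tool y yaw -9.49 tz dir [-2.e-04 -0.e+00 -1.e+00] pos [0.6209 0.1976 0.0773] F [-0.47  0.2  -3.52] op 0.0296 t 13.85
tx ty tz [ 0.0001 -0.0003  0.0183] turn 0.0001 deg -0.01
[-0.05548862  0.13229361 -0.01119288]
```

Request:
drive_tool(steps=[{"jaw":0.2,"tx":0,"ty":0,"tz":0.005,"turn":0},{"jaw":0.2,"tx":0,"ty":0,"tz":0.01,"turn":0},{"jaw":0.2,"tx":0,"ty":0,"tz":0.015,"turn":0},{"jaw":0.2,"tx":0,"ty":0,"tz":0.015,"turn":0},{"jaw":0.2,"tx":0,"ty":0,"tz":0.015,"turn":0}])

```text
t: 14.35
tool_pos: [0.6209, 0.1976, 0.0728]
orientation: [-2.397, -2.03, 0.0]
force: [0.7, 0.3, -4.2]
opening: 0.0298
```

```bash
python3 - <<'E'
from h import *
plan([.6208,.1977,.0718],-9.5); print(robot.read_state()["wrist_torque"])
E
```

```text
tool y yaw -9.49 tz dir [-2.e-04 -1.e-04 -1.e+00] pos [0.6209 0.1976 0.0728] F [ 0.67  0.33 -4.18] op 0.0298 t 14.35
tx ty tz [ 0.0002 -0.0003  0.0033] turn 0.0001 deg -0.01
[-0.06855019  0.14980766 -0.00687684]
```

Request:
drive_tool(steps=[{"jaw":0.2,"tx":0,"ty":0,"tz":0.002,"turn":0},{"jaw":0.2,"tx":0,"ty":0,"tz":0.004,"turn":0},{"jaw":0.2,"tx":0,"ty":0,"tz":0.005,"turn":0},{"jaw":0.2,"tx":0,"ty":0,"tz":0.005,"turn":0}], force=60)

```text
t: 14.75
tool_pos: [0.6211, 0.1977, 0.0718]
orientation: [2.397, 2.03, 0.0]
force: [-1.4, -0.5, -1.0]
opening: 0.0299
```

Contact is just starting, at the expected seated height of 0.0718. I press in small steps.

Request:
drive_tool(steps=[{"jaw":0.2,"tx":0,"ty":0,"tz":0.001,"turn":0},{"jaw":0.2,"tx":0,"ty":0,"tz":0.002,"turn":0},{"jaw":0.2,"tx":0,"ty":0,"tz":0.002,"turn":0},{"jaw":0.2,"tx":0,"ty":0,"tz":0.002,"turn":0}])

```text
t: 15.15
tool_pos: [0.6211, 0.1977, 0.0718]
orientation: [2.397, 2.03, 0.001]
force: [-4.9, -0.7, 4.5]
opening: 0.0296
```

Request:
drive_tool(steps=[{"jaw":0.2,"tx":0,"ty":-0.001,"tz":0.001,"turn":0},{"jaw":0.2,"tx":0,"ty":-0.001,"tz":0.002,"turn":0},{"jaw":0.2,"tx":0,"ty":-0.001,"tz":0.003,"turn":0},{"jaw":0.2,"tx":0,"ty":-0.001,"tz":0.003,"turn":0},{"jaw":0.2,"tx":0,"ty":-0.001,"tz":0.003,"turn":0}])

```text
t: 15.65
tool_pos: [0.6211, 0.1977, 0.0717]
orientation: [2.397, 2.03, 0.001]
force: [-5.6, -2.6, 10.0]
opening: 0.03
```

```bash
python3 - <<'E'
from h import *
for i in range(2):
    p,d=robot.read_camera("wrist"); plan([.6211,.1977,.0718],-9.5)
    print(robot.read_state()["wrist_torque"])
cv2.imwrite("pics/w10.png",p)
p,d=robot.read_camera("scene"); cv2.imwrite("pics/s10.png",cv2.resize(p[150:300,320:490],None,fx=4,fy=4,interpolation=cv2.INTER_CUBIC))
E
```

```text
tool y yaw -9.48 tz dir [ 0.0011  0.     -1.    ] pos [0.6211 0.1977 0.0717] F [-5.54 -2.78 10.14] op 0.0295 t 15.7
tx ty tz [-0.      0.     -0.0002] turn 0.0001 deg -0.02
[-4.13566851e-01  1.34996417e+00  4.98512608e-04]
tool y yaw -9.49 tz dir [ 1.1e-03  1.0e-04 -1.0e+00] pos [0.6211 0.1977 0.0717] F [-4.97 -1.61  9.58] op 0.0295 t 15.75
tx ty tz [-0.      0.     -0.0003] turn 0.0001 deg -0.01
[-0.36450817  1.33841262  0.01379089]
```

View pics/w10.png

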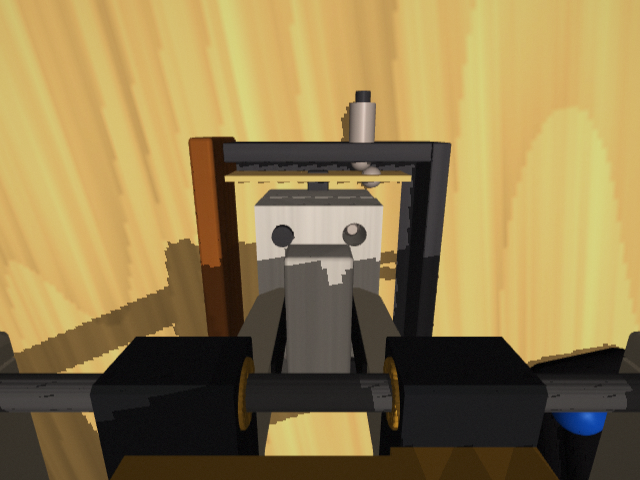

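View pics/s10.png

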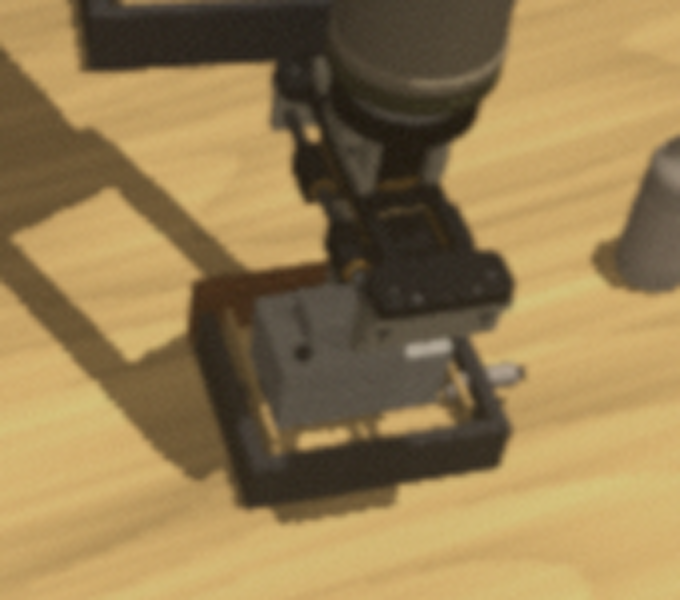

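The cover is seated: the dowel fills the hole at (354,233) and the scene view shows no gap between the faces. The reading is 10 N, so I press up to about 20 N of contact.

Request:
drive_tool(steps=[{"jaw":0.2,"tx":0,"ty":-0.001,"tz":0.001,"turn":0},{"jaw":0.2,"tx":0,"ty":-0.002,"tz":0.002,"turn":0},{"jaw":0.2,"tx":0,"ty":-0.002,"tz":0.003,"turn":0},{"jaw":0.2,"tx":0,"ty":-0.002,"tz":0.004,"turn":0},{"jaw":0.2,"tx":0,"ty":-0.002,"tz":0.004,"turn":0},{"jaw":0.2,"tx":0,"ty":-0.002,"tz":0.004,"turn":0},{"jaw":0.2,"tx":0,"ty":-0.002,"tz":0.004,"turn":0}])

```text
t: 16.5
tool_pos: [0.6211, 0.1977, 0.0717]
orientation: [2.396, 2.029, 0.003]
force: [-7.6, -3.7, 15.8]
opening: 0.0295
```

Request:
drive_tool(steps=[{"jaw":0.2,"tx":0,"ty":-0.001,"tz":0.001,"turn":0},{"jaw":0.2,"tx":0,"ty":-0.002,"tz":0.0015,"turn":0},{"jaw":0.2,"tx":0,"ty":-0.002,"tz":0.0015,"turn":0},{"jaw":0.2,"tx":0,"ty":-0.002,"tz":0.0015,"turn":0},{"jaw":0.2,"tx":0,"ty":-0.002,"tz":0.0015,"turn":0},{"jaw":0.2,"tx":0,"ty":-0.002,"tz":0.0015,"turn":0}])

```text
t: 17.1
tool_pos: [0.6211, 0.1977, 0.0717]
orientation: [2.396, 2.028, 0.005]
force: [-5.7, -3.5, 16.2]
opening: 0.0293
```

```bash
python3 - <<'E'
from h import *
for i in range(6):
    p,d=robot.read_camera("top"); s=robot.read_state(); print(s["force"].round(1),s["wrist_torque"].round(2),s["tool_pos"].round(4))
plan([.6211,.1977,.0718],-9.5)
cv2.imwrite("pics/t11.png",p)
p,d=robot.read_camera("wrist"); cv2.imwrite("pics/w11.png",cv2.resize(p[80:360,170:470],None,fx=2.1,fy=2.1,interpolation=cv2.INTER_CUBIC))
E
```

```text
[-5.6 -4.6 15.7] [-0.67  1.66  0.04] [0.6211 0.1977 0.0717]
[-5.3 -4.2 16.6] [-0.72  1.62  0.1 ] [0.6211 0.1977 0.0717]
[-6.2 -4.  16.5] [-0.69  1.56 -0.01] [0.6211 0.1977 0.0717]
[-5.8 -4.6 16.3] [-0.76  1.63  0.02] [0.6211 0.1977 0.0717]
[-5.1 -3.7 16.1] [-0.65  1.62  0.01] [0.6211 0.1977 0.0717]
[-5.5 -4.2 16.1] [-0.72  1.63 -0.02] [0.6211 0.1978 0.0717]
tool y yaw -9.49 tz dir [ 3.7e-03  1.0e-04 -1.0e+00] pos [0.6211 0.1978 0.0717] F [-5.48 -4.2  16.13] op 0.0293 t 17.4
tx ty tz [-0.0002 -0.0001 -0.0002] turn 0.0 deg -0.01
```

View pics/t11.png

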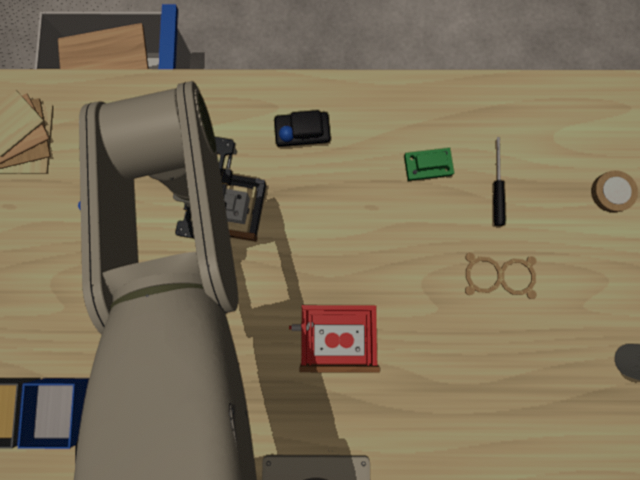

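View pics/w11.png

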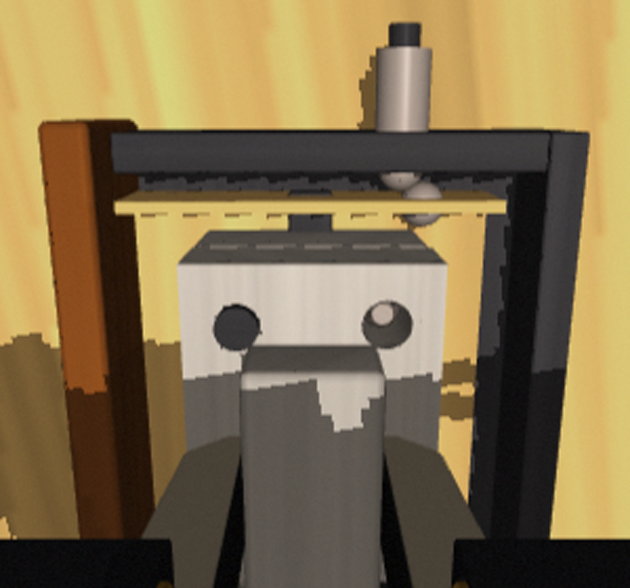

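Contact is about 20 N, but the tool has tilted slightly (3.7 mrad) since the sideways relief. I undo part of that and compare.

Request:
drive_tool(steps=[{"jaw":0.2,"tx":0,"ty":0.001,"tz":0,"turn":0},{"jaw":0.2,"tx":0,"ty":0.002,"tz":0,"turn":0},{"jaw":0.2,"tx":0,"ty":0.004,"tz":0,"turn":0},{"jaw":0.2,"tx":0,"ty":0.004,"tz":0,"turn":0},{"jaw":0.2,"tx":0,"ty":0.004,"tz":0,"turn":0},{"jaw":0.2,"tx":0,"ty":0.004,"tz":0,"turn":0}])

```text
t: 18.05
tool_pos: [0.6212, 0.1977, 0.0717]
orientation: [2.397, 2.03, 0.002]
force: [-12.0, -3.5, 19.8]
opening: 0.0295
```

```bash
python3 - <<'E'
from h import *
s=robot.read_state(); print(s["force"].round(1),s["wrist_torque"].round(2),s["q"])
plan([.6211,.1977,.0718],-9.5)
E
```

```text
[-12.   -3.5  19.8] [-0.65  2.4   0.05] [ 2.29706255e-01  3.73617409e-01  1.47801673e+00 -2.52118084e-04
  1.28857685e+00  3.95257049e-01]
tool y yaw -9.48 tz dir [ 1.4e-03  1.0e-04 -1.0e+00] pos [0.6212 0.1977 0.0717] F [-12.03  -3.53  19.81] op 0.0295 t 18.05
tx ty tz [-0.0002 -0.0002 -0.0003] turn 0.0001 deg -0.02
```

That is better: the tilt is down to 1.4 mrad. The sideways push goes into the drawer's stop, which is harmless. I trim the press slightly.

Request:
drive_tool(steps=[{"jaw":0.2,"tx":0,"ty":0,"tz":-0.001,"turn":0},{"jaw":0.2,"tx":0,"ty":0,"tz":-0.002,"turn":0},{"jaw":0.2,"tx":0,"ty":0,"tz":-0.002,"turn":0},{"jaw":0.2,"tx":0,"ty":0,"tz":-0.002,"turn":0},{"jaw":0.2,"tx":0,"ty":0,"tz":-0.002,"turn":0}])

```text
t: 18.55
tool_pos: [0.6211, 0.1977, 0.0717]
orientation: [2.397, 2.03, 0.002]
force: [-9.9, -3.6, 17.5]
opening: 0.0297
```

```bash
python3 - <<'E'
from h import *
for i in range(6):
    p,d=robot.read_camera("wrist"); s=robot.read_state(); print(s["force"].round(1),s["wrist_torque"].round(2),s["tool_pos"].round(4))
plan([.6211,.1977,.0718],-9.5)
cv2.imwrite("pics/w12.png",cv2.resize(p[80:360,170:470],None,fx=2.1,fy=2.1,interpolation=cv2.INTER_CUBIC))
p,d=robot.read_camera("scene"); cv2.imwrite("pics/s12.png",cv2.resize(p[205:275,360:460],None,fx=7,fy=7,interpolation=cv2.INTER_CUBIC))
E
```

```text
[-9.7 -3.4 16.2] [-0.56  2.03  0.04] [0.6212 0.1977 0.0717]
[-10.9  -2.5  15.3] [-0.55  2.06  0.04] [0.6212 0.1977 0.0717]
[-9.7 -3.1 15.4] [-0.55  1.99 -0.01] [0.6211 0.1977 0.0717]
[-11.   -3.9  16.4] [-0.58  2.01  0.07] [0.6212 0.1977 0.0717]
[-9.5 -2.7 17. ] [-0.63  2.   -0.01] [0.6212 0.1978 0.0717]
[-10.   -2.8  16.6] [-0.6   2.01 -0.04] [0.6211 0.1977 0.0717]
tool y yaw -9.48 tz dir [ 1.3e-03  1.0e-04 -1.0e+00] pos [0.6211 0.1977 0.0717] F [-10.02  -2.76  16.64] op 0.0295 t 18.85
tx ty tz [-0.0002 -0.0001 -0.0003] turn 0.0001 deg -0.02
```

View pics/s12.png

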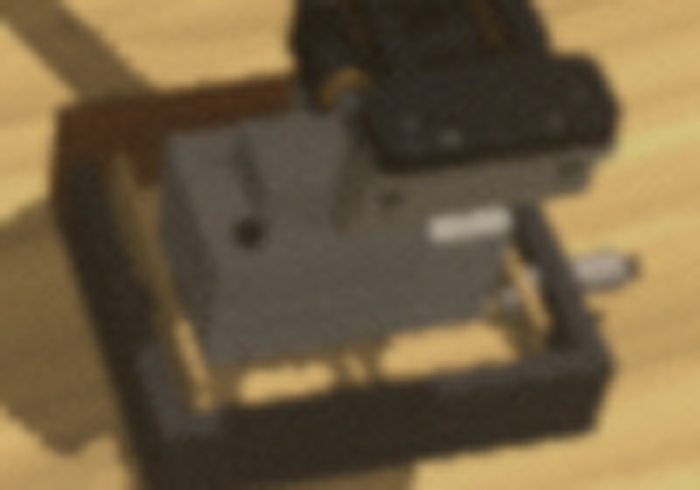

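View pics/w12.png

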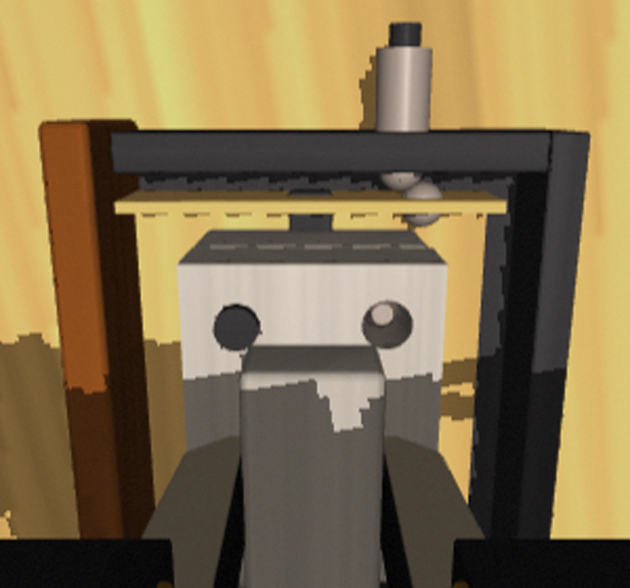

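The faces are flush with no gap, the dowel is in its hole at crop (385,318), and the drawer is home. I add a hair more press, then hand in.

Request:
drive_tool(steps=[{"jaw":0.2,"tx":0,"ty":0,"tz":0.001,"turn":0},{"jaw":0.2,"tx":0,"ty":0,"tz":0.001,"turn":0},{"jaw":0.2,"tx":0,"ty":0,"tz":0.001,"turn":0},{"jaw":0.2,"tx":0,"ty":0,"tz":0.001,"turn":0},{"jaw":0.2,"tx":0,"ty":0,"tz":0.001,"turn":0},{"jaw":0.2,"tx":0,"ty":0,"tz":0.001,"turn":0}])

```text
t: 19.5
tool_pos: [0.6211, 0.1977, 0.0717]
orientation: [2.397, 2.03, 0.002]
force: [-11.9, -4.2, 18.3]
opening: 0.0294
```

```bash
python3 - <<'E'
from h import *
s=robot.read_state(); print(s["force"].round(1),s["tool_pos"].round(4),s["opening"])
print(robot.close_job())
E
```

```text
[-11.9  -4.2  18.3] [0.6211 0.1977 0.0717] 0.029414026195287945
the job is handed in; nothing more can be done
None
```

The job is handed in at 19.5 s. The drawer is home, and the silver cover is on both dowels, still gripped and pressed down. No verdict was reported.

- **Drawer:** I pushed it past the plunger (about 6 N, then it snapped over) and on to a firm stop at 10 N. It still looked home in the last picture.
- **Fit:** The cover slid over the dowels with no measurable resistance and met the face at the expected height (TCP 71.7 mm, 71.8 mm expected). The last pictures show no gap and a dowel inside its hole. The second dowel was hidden by the gripper, so I judge it only from the height and alignment.
- **Press:** The wrist read 18 N upward at the end. With the cover's weight that is about 22 N between the faces, slightly over the 20 N asked.
- **Less than ideal:** About 12 N of sideways push remains, towards the drawer's stop, and the tool was tilted about 1.3 mrad just before the final trim. My attempt to relieve the push increased the tilt, so I undid most of it.
- **Other things on the bench:** I moved nothing else on purpose. The trackball, gasket, screwdriver and green cover looked unmoved in the last top view. The arm hid the spray bottle there, but it was still standing in an earlier scene picture.

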